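Hang the red key on the snap hook in the key cabinet

ROBOT

A 6-joint arm with a two-finger parallel gripper is mounted at the origin on the work surface. World frame = base frame: x ahead of the robot, y to its left, z up, the work surface at z = 0. Lengths are in m, angles in rad, forces in N, time in s.
With the tool pointing down it reaches from about 0.25 to 0.775 m from the base axis. Payload 4 kg.
Tool frame: the origin (TCP) lies at the centre of the arm's flange, where the gripper is bolted on; the fingertips stand ahead of it and the grasp point (between the pads) lies 180 mm ahead of it (robot.tcp_to_tips is the z of the fingertips in the tool frame, in m); z points along the fingers, y is the direction in which the jaws open and shut (so a half turn about z gives the same grasp; the last joint's range is limited). The gripper opens to 94 mm and grips with 3 to 60 N. Pads are 16 mm wide; open, the fingers measure 119 mm over their backs; the gripper's body (75 mm by 177 mm) begins 78 mm behind the grasp point.
Start: joints at [1.067, 0.087, 1.371, -0, 1.684, -0.103], TCP at [0.215, 0.506, 0.405] pointing down, gripper open.
Joint ranges: [-3.1, 3.1], [-0.76, 2.03], [0.27, 2.55], [-1.08, 4.22], [0.17, 2.65], [-2.57, 2.57]. Speed limits (rad/s): [2.79, 2.79, 3.14, 3.14, 3.14, 3.14].

INTERFACE

Orientations are given as [roll, pitch, yaw] about the fixed x, y, z axes, in that order (R = Rz(yaw) Ry(pitch) Rx(roll)).
In Python, from bench import robot gives the robot as it stands.
- The arm moves only by the tool move_arm, never from a script. Its argument "increments" is a list that holds one entry, the list of rows, each a list of 7 numbers: the opening, from 0 (shut) to 1 (fully open), then the shift along the tool's x, y, z as a fraction of full scale, then the turn, a rotation vector about the tool's x, y, z as a fraction of full scale. In form: [[[jaw, dx, dy, dz, rx, ry, rz], ...]]. A call has 1 to 8 rows; each row is the pose to reach, as a shift and turn from the pose commanded when the call began, along the tool's axes at that moment; what a row does not reach only later rows make up. Full scale, the value 1, is 0.1 m for a shift and pi/2 rad for a turn. A row lasts 1/12 s, in which the tool goes at most 41.7 mm and 7.16 degrees, less where a joint would pass 70% of its speed; a pose out of reach is approached as far as the arm can. A call with a number of a shift or a turn outside -1 to 1 is refused whole. A call with a gripper value outside its range is refused whole. The fingers move at their own pace and stop on an object; the grip force is fixed at half the most. Time passes only in rows, so rows that repeat a pose let the fingers close. It gives the time, the measured TCP pose, the force and the opening at its end, in the units of the state.
- robot.get_obs(): the state, without advancing time (a new reading comes with each control period).
- robot.snapshot(name): name is "scene" or "top" or "wrist"; returns (picture, depth): 400x640x3 uint8, red, green, blue; 400x640 float32, m along the optical axis (not along the pixel's ray), 0 where there is no reading.
- robot.camera_params(name): a dict with "mtx" (3x3 intrinsics, pixels), "k1" (the pictures are not rectified: a ray, as slopes to the right and down, at radius r is drawn at 1 + k1 r^2 times it, then the intrinsics apply), "R" (3x3) and "t" (3): a world point X has camera coordinates R X + t. Camera axes: x right, y down, z forward; pixel columns grow to the right and rows downward; lengths in m; the calibration is good to about 2 mm. A picture is of the moment at which its call begins: read the wrist's pose just before it. camera_params takes no time and is no camera call; for the wrist camera it gives the pose at the moment of the call.
- robot.close_job(): hands the job in, once; it reports no verdict.
The state is a dict: "time": time; "joint_positions": joint angles; "qvel": joint speeds; "joint_torque": joint torques, N m; "tool_pos": TCP position; "ee_rot": TCP orientation; "wrist_force": force on the tool from outside, world axes, zero at the start; "wrist_torque": the same for the moment, N m; "width": finger opening in m.
Only numpy, scipy, OpenCV 4.12 (cv2) and the standard library are available. Lean on these libraries where they do the work, as an engineer would, in place of code of your own. Each camera call takes 0.05 s, during which the arm holds its last target.

TASK

Put the red key away: pick it up by its fob, reach through the open half of the key cabinet without touching the frame or the doors, push its wire bail past the spring gate of the empty hook so that the gate closes behind it, and leave the key hanging there freely. Feel your way with a light touch, since nobody has measured how deep the hook rail is set and it must not be pressed hard; leave the other things on the table where they are.

Things in the scene. Friction and masses are not known exactly. Their poses are not given: they have to be found in the camera images.
- red_key_mid (a point): Centre of the red plastic fob of the red key, which lies flat on the table: 100 long, 26 wide, 14 thick, this point half-way up. Axes: x along the key to its wire bail, z out of the upper flat face. Along x from here: fob -50 to +50 mm, steel key blade (9 wide, 3 thick) on to -85, stiff steel wire bail +50 to +82. Mass 56 to 91 g.
- red_key_grip (a point): Good place to hold the red key: on the fob, 30 mm behind its centre towards the blade and 110 mm from the bail's cross bar, pinched across the two edges (26 mm wide). Held here the gripper stays before the opening, its fingertips at most 15 mm inside it. Axes as red_key_mid.
- red_key_bail (a point): Middle of the cross bar at the far end of the red key's bail, 80 mm from red_key_mid. The bail is a rigid U of 4 mm wire lying in the plane of the fob (not a loose ring): inside 20 mm wide and 28 mm long, from the fob's end to this bar. This bar is what must get behind the hook's gate. Axes as red_key_mid.
- cabinet: Key cabinet fixed on the table: grey steel edges, clear panes, 300 wide (y), 325 high, 114 deep (x). Origin under its middle at table height; x points into it from its front, y to the left as seen from the front. Front face at x = -65 mm, back pane at +43.5. Other keys hang behind the closed left half. Only the key may touch it, not the gripper.
- frame: The cabinet's front frame and both sliding doors, which are pushed over to the left half (y > -10 mm) (origin and axes as the cabinet). The right half is open, from y = -138 to -10 mm and z = 34 to 307 mm, through a frame 17 mm deep (x = -65 to -47.5 mm). Frame and doors must not be touched.
- opening (a point): Centre of the open right half in the plane of the front face: cabinet x = -65, y = -74, z = 170 mm. Axes as the cabinet.
- hook (a point): Root of the empty hook for its rail in mid travel; axes as the cabinet. The rail is clamped up to 13 mm nearer or deeper than this (along x only, not measured): feel or see how deep the hook really is. An upright steel plate, 44 wide, from 12 mm below to 42 above the root, is its wall (front face at the root). A straight 6 mm pin rises from the root to the nose, 45 degrees up and towards the opening.
- hook_nose (a point): Nose of the hook's pin (centre of its 3 mm round end) for the rail in mid travel: 31 mm before and 32 mm above the root. It shifts with the rail like the root. A key held at 45 degrees, bail end up and towards the cabinet, goes with its bail straight down over the nose.
- hook_gate (a point): Free end of the hook's brass spring gate (3 mm wire), rail in mid travel: 4.5 mm before the plate, 30 mm above the root; hinged 22.5 mm nearer, on the pin by the nose. It swings only downwards, up to 0.46 rad, gives way at 2 to 5 N and springs back. A bar slid down touching the plate passes it; one held more than 1 mm off the plate jams on it.
- hook_home (a point): Where the bail's cross bar rests when hung, rail in mid travel (it shifts with the rail): in the corner of pin and plate, 2 mm before the plate and 9 mm above the root. The rail and hook bear a push of 8 N at most. A released key swings down by itself and hangs upright.
- blue_key: Key like the red one with a blue fob, lying beside it; origin under the fob, 10 mm from its middle towards the bail. To be left alone.
- yellow_key: Key like the red one with a yellow fob, lying beside it; origin under the fob, 10 mm from its middle towards the bail. To be left alone.
- mug: White mug, 78 across and 90 high, origin under its middle. To be left alone.
- tea_bottle: Green bottle, 64 across and 200 high, origin under its middle. To be left alone.
- spice_jar: Small jar with a red cap, 48 across and 90 high, origin under its middle. To be left alone.
- turner: Kitchen turner about 260 long lying flat behind the cabinet, origin under its middle. To be left alone.
- notebook: Blue notebook 105 x 148 x 14 lying left of the keys, origin under its middle. To be left alone.
- baking_tray: Aluminium baking tray 300 x 220 x 25 at the right side, origin under its middle. To be left alone.

How it is judged:
By the outcome, as a careful person would: the job done as asked, in the order asked, and still so for the second after the job is handed in, with the robot touching nothing.
It also fails if it takes over 64 s, if anything falls off the work surface, if the arm or the gripper's body presses on something with over 40 N, if the wrist force passes 120 N, or if a joint passes its speed limit or range.

## Working session

There is one attempt and no reset: what is moved stays moved. The work goes in short steps, Python scripts to look and compute and a tool call to move; the robot and the scene stay as the last step left them, time stands still between calls to the robot, and variables do not carry over. Pictures are saved under pics/ and viewed, and the job is handed in when it is done.

Besides the shell and the picture viewer there is one more tool, called after ">>>" by a JSON object that holds its "method" and its "body". move_arm: Moves the arm, as the interface text tells. Its arguments: {"type":"object","properties":{"increments":{"type":"array","items":{"type":"array","items":{"type":"array","items":{"type":"number","minimum":-1,"maximum":1}}}}},"required":["increments"]}

```bash
mkdir -p pics; ls; python3 - <<'E'
from bench import robot
import cv2,numpy as np
print(robot.get_obs(), robot.tcp_to_tips)
for n in ["scene","top","wrist"]:
    p=robot.camera_params(n); print(n,p)
    im,d=robot.snapshot(n)
    cv2.imwrite(f"pics/{n}0.png",im[:,:,::-1]); np.save(f"pics/{n}0_d.npy",d)
E
```

```text
pics
{'time': 0.0, 'joint_positions': array([ 1.06689214e+00,  8.79156318e-02,  1.37224976e+00, -4.45644975e-05,
        1.68357001e+00, -1.03079210e-01]), 'qvel': array([-0.00034761, -0.00088172,  0.00042925, -0.00028208, -0.00149116,
        0.00191981]), 'joint_torque': array([-1.34296282e-03, -3.40178955e+01, -3.02425218e+01,  7.17181549e-02,
        3.27824091e-02, -1.61909911e-04]), 'tool_pos': array([0.21454019, 0.50630211, 0.4035275 ]), 'ee_rot': array([-3.13945672e+00, -1.76425009e-04,  2.74076252e+00]), 'wrist_force': array([-0.64650058,  0.22333491, -0.49830902]), 'wrist_torque': array([-0.03158384,  0.01953955,  0.00943848]), 'width': 0.09406684455586878} 0.1992
scene {'mtx': array([[368.3745543 ,   0.        , 314.25691571],
       [  0.        , 368.3745543 , 194.85657117],
       [  0.        ,   0.        ,   1.        ]]), 'k1': 0.009396035766368018, 'R': array([[-0.35208985,  0.93592883, -0.00836439],
       [ 0.79593369,  0.29469867, -0.52881211],
       [-0.49246553, -0.19284688, -0.8486977 ]]), 't': array([ 0.26476279, -0.31308182,  1.51728253])}
top {'mtx': array([[439.46559072,   0.        , 311.81338336],
       [  0.        , 439.46559072, 195.98466761],
       [  0.        ,   0.        ,   1.        ]]), 'k1': -0.06552188309118366, 'R': array([[-0.00792403, -0.99995427,  0.00535403],
       [-0.99580313,  0.00740271, -0.09122125],
       [ 0.09117745, -0.0060544 , -0.99581626]]), 't': array([-0.10392447,  0.55452688,  1.84019339])}
wrist {'mtx': array([[346.08484815,   0.        , 320.44304753],
       [  0.        , 346.08484815, 202.10772299],
       [  0.        ,   0.        ,   1.        ]]), 'k1': -0.04744205514804268, 'R': array([[ 0.39071581,  0.92050763, -0.00261903],
       [ 0.89646106, -0.37985987,  0.22817548],
       [ 0.20904241, -0.09149963, -0.9736165 ]]), 't': array([-0.54797739, -0.02280158,  0.38976949])}
```

View pics/scene0.png

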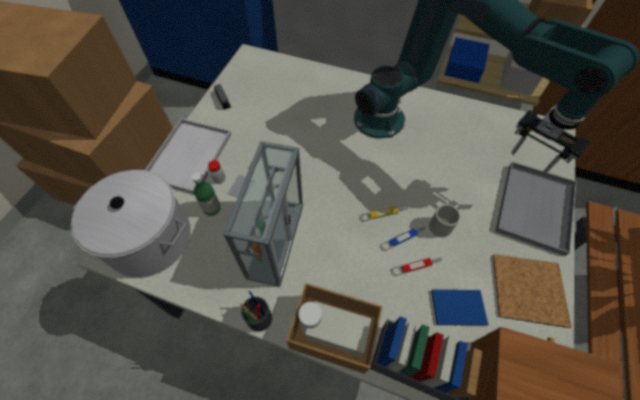

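View pics/top0.png

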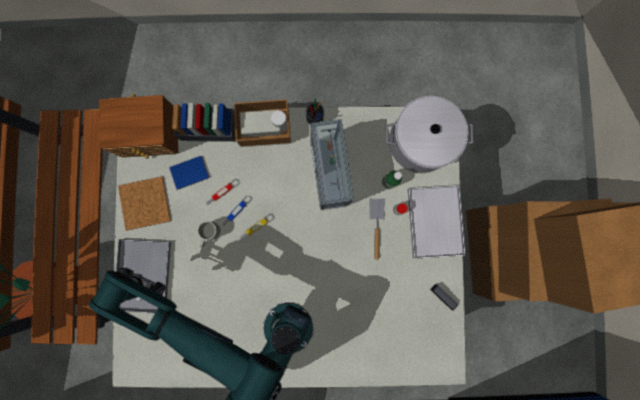

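View pics/wrist0.png

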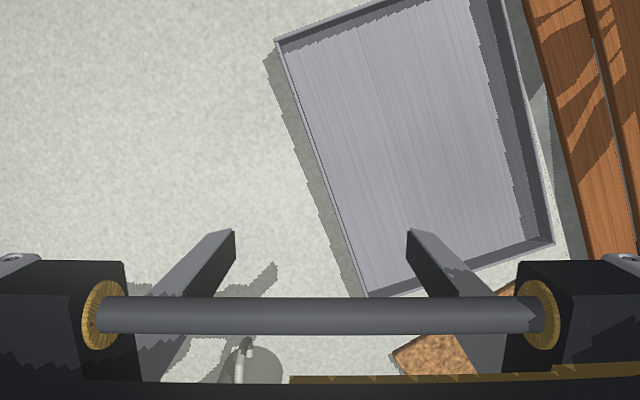

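```bash
cat > h.py <<'E'
import numpy as np,cv2
from scipy.spatial.transform import Rotation as Ro
def dist(p): return np.array([p["k1"],0,0,0,0],float)
def rays(p,uv):
    return cv2.undistortPoints(np.array(uv,float).reshape(-1,1,2),p["mtx"],dist(p)).reshape(-1,2)
def back(p,uv,d):
    n=rays(p,uv); d=np.asarray(d,float).reshape(-1,1)
    return (np.c_[n,np.ones(len(n))]*d-p["t"])@p["R"]
def onz(p,uv,z):
    n=rays(p,uv); D=np.c_[n,np.ones(len(n))]@p["R"]; C=-p["R"].T@p["t"]
    return C+D*((z-C[2])/D[:,2])[:,None]
def proj(p,X):
    X=np.asarray(X,float).reshape(-1,3)
    return cv2.projectPoints(X,cv2.Rodrigues(p["R"])[0],p["t"],p["mtx"],dist(p))[0].reshape(-1,2)
def tool(o): return Ro.from_euler('xyz',o["ee_rot"]).as_matrix(),np.array(o["tool_pos"])
def cloud(p,d,mask=None):
    m=d>0
    if mask is not None: m&=mask
    v,u=np.nonzero(m); return back(p,np.c_[u,v],d[v,u]),np.c_[u,v]
E
python3 - <<'E'
from h import *
from bench import robot
for n in["top","scene"]:
    p=robot.camera_params(n); im=cv2.imread(f"pics/{n}0.png"); d=np.load(f"pics/{n}0_d.npy")
    h=cv2.cvtColor(im,cv2.COLOR_BGR2HSV)
    m=((h[...,0]<8)|(h[...,0]>172))&(h[...,1]>130)&(h[...,2]>80)
    k,lab,st,c=cv2.connectedComponentsWithStats(m.astype(np.uint8))
    for i in range(1,k):
        if st[i,4]>15:
            X=onz(p,np.argwhere(lab==i)[:,::-1],0.014); a=X[:,:2]-X[:,:2].mean(0)
            w,v=np.linalg.eigh(a.T@a/len(a)); 
            print(n,c[i],st[i,4],X.mean(0),np.degrees(np.arctan2(v[1,1],v[0,1])),np.sqrt(w*12))
    # cabinet points
    X,uv=cloud(p,d)
    R=(slice(110,210),slice(300,360)) if n=="top" else (slice(135,290),slice(220,305))
    s=(uv[:,1]>=R[0].start)&(uv[:,1]<R[0].stop)&(uv[:,0]>=R[1].start)&(uv[:,0]<R[1].stop)&(X[:,2]>0.30)&(X[:,2]<0.36)
    Y=X[s]; r=cv2.minAreaRect(Y[:,:2].astype(np.float32)*1000); print(n,r,cv2.boxPoints(r),np.percentile(Y[:,2],[5,50,95]))
    c=cv2.resize(im[R[0].start-10:R[0].stop+10,R[1].start-10:R[1].stop+10],None,fx=3 if n=="scene" else 4.5,fy=3 if n=="scene" else 4.5,interpolation=cv2.INTER_CUBIC); cv2.imwrite(f"pics/{n}_cab.png",c)
E
```

```text
top [197.125      115.96153846] 104 [0.90958105 0.38996486 0.014     ] 178.19385433379483 [0.01888654 0.10455696]
top [228.71428571 186.53571429] 28 [0.59809847 0.2476291  0.014     ] 158.2159147144186 [0.0214102  0.02374297]
top [215.21875 196.65625] 32 [0.55496549 0.30521186 0.014     ] 97.75030102617181 [0.02074899 0.02815804]
top [401.79310345 207.94252874] 87 [ 0.50054878 -0.4928019   0.014     ] 111.92285119530129 [0.03749783 0.04100129]
top ((652.2028198242188, -177.82333374023438), (297.233154296875, 114.97796630859375), 7.788931369781494) [[ 497.16623 -141.00589]
 [ 512.74854 -254.92307]
 [ 807.2394  -214.64078]
 [ 791.6571  -100.7236 ]] [0.31852916 0.32493267 0.33090357]
scene [213.88297872 165.29787234] 94 [ 0.45372087 -0.51383554  0.014     ] -140.82056114910552 [0.03596854 0.04363795]
scene [427.0754717  262.28301887] 53 [0.5570378  0.30963655 0.014     ] 145.2667070167481 [0.02131685 0.02662828]
scene [406.05882353 267.98039216] 51 [0.59896199 0.25164291 0.014     ] 106.81432439139047 [0.02055143 0.02515112]
scene [435.22318841 354.94202899] 345 [0.81902642 0.3850733  0.014     ] 178.5284227526094 [0.02121222 0.11446144]
scene ((649.1029663085938, -176.08441162109375), (302.7552795410156, 115.02893829345703), 7.7892303466796875) [[ 491.32712 -139.61671]
 [ 506.91696 -253.58432]
 [ 806.8788  -212.55211]
 [ 791.28894  -98.5845 ]] [0.31856554 0.32327603 0.32627017]
```

View pics/scene_cab.png

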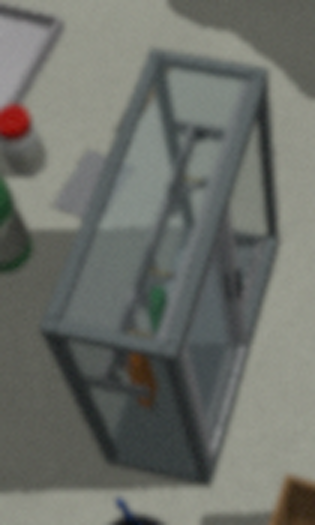

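```bash
cat >> h.py <<'E'
YC=np.radians(-82.21); OC=np.array([0.6516,-0.185,0]); RC=Ro.from_euler('z',YC).as_matrix()
def c2w(x): return OC+RC@np.asarray(x,float)
def w2c(X): return (np.asarray(X,float)-OC)@RC
def rows(o,Rt,pt):
    """tool-frame shift (units of .1 m) and rotvec (units of pi/2) from obs pose to target"""
    R,p=tool(o); s=R.T@(pt-p)/0.1; r=Ro.from_matrix(R.T@Rt).as_rotvec()/(np.pi/2)
    return np.round(s,4),np.round(r,4)
f=RC[:,0]; u=np.array([0,0,1.])
def tilt(a): # tool orientation: tool z at angle a below horizontal into the cabinet, tool x = -(key x)
    z=np.cos(a)*f-np.sin(a)*u; x=-(np.sin(a)*f+np.cos(a)*u); return np.c_[x,np.cross(z,x),z]
E
python3 - <<'E'
from h import *
from bench import robot
o=robot.get_obs();R,p=tool(o);P=robot.camera_params("wrist")
C=-P["R"].T@P["t"]; print("cam in tool",R.T@(C-p)," axes",P["R"]@R)
print(R)
Ct=R.T@(C-p); 
Rt=tilt(np.pi/4)
cam=c2w([-0.27,-0.074,0.34]); pt=cam-Rt@Ct
fw=Rt@(R.T@P["R"][2]); print("cam fwd cab",fw@RC)
print("tcp",pt,"tips cab",w2c(pt+Rt@[0,0,.2]), "tcp cab",w2c(pt)); print(rows(o,Rt,pt), np.linalg.norm(rows(o,Rt,pt)[1])*90)
E
```

```text
cam in tool [ 0.06640152 -0.00084992  0.02039739]  axes [[-5.78969552e-04  9.99999592e-01  6.92888873e-04]
 [-9.73581013e-01 -4.05458633e-04 -2.28341515e-01]
 [-2.28341141e-01 -8.06786235e-04  9.73580850e-01]]
[[-9.20736613e-01  3.90183923e-01 -7.71639138e-04]
 [ 3.90184660e-01  9.20735476e-01 -1.45388306e-03]
 [ 1.43193733e-04 -1.63972512e-03 -9.99998645e-01]]
cam fwd cab [ 8.49887191e-01 -8.06786235e-04 -5.26964052e-01]
tcp [0.54693765 0.04036372 0.4013761 ] tips cab [-0.09604881 -0.07315008  0.25995474] tcp cab [-0.23747016 -0.07315008  0.4013761 ]
(array([-4.8785, -2.9935,  0.0283]), array([ 0.257 , -0.4533,  0.6232])) 73.11125667775106
```

View pics/top_cab.png

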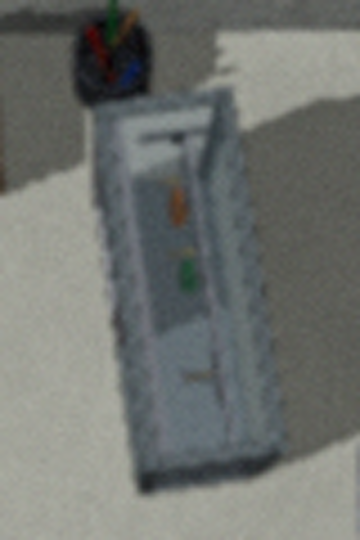

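>>> {"method": "move_arm", "body": {"increments": [[[1, -0.31, -0.17, -0.01, 0, 0, 0], [1, -0.62, -0.34, -0.02, 0, 0, 0], [1, -0.92, -0.51, -0.035, 0, 0, 0]]]}}

```text
time: 0.4
tool_pos: [0.2796, 0.4228, 0.4074]
ee_rot: [-3.14, -0.0, 2.743]
wrist_force: [0.3, 0.2, -1.2]
width: 0.0939
```

>>> {"method": "move_arm", "body": {"increments": [[[1, -0.31, -0.17, -0.01, 0, 0, 0], [1, -0.62, -0.34, -0.02, 0, 0, 0], [1, -0.92, -0.51, -0.035, 0, 0, 0]]]}}

```text
time: 0.65
tool_pos: [0.3448, 0.3392, 0.4113]
ee_rot: [-3.141, -0.0, 2.741]
wrist_force: [-0.4, -0.2, 0.5]
width: 0.0941
```

>>> {"method": "move_arm", "body": {"increments": [[[1, -0.31, -0.17, -0.01, 0, 0, 0], [1, -0.62, -0.34, -0.02, 0, 0, 0], [1, -0.92, -0.51, -0.035, 0, 0, 0]]]}}

```text
time: 0.9
tool_pos: [0.4097, 0.2562, 0.4149]
ee_rot: [-3.141, -0.0, 2.741]
wrist_force: [0.3, 0.6, 0.1]
width: 0.0943
```

>>> {"method": "move_arm", "body": {"increments": [[[1, -0.31, -0.17, -0.01, 0, 0, 0], [1, -0.62, -0.34, -0.02, 0, 0, 0], [1, -0.92, -0.51, -0.035, 0, 0, 0]]]}}

```text
time: 1.15
tool_pos: [0.4746, 0.1734, 0.4183]
ee_rot: [-3.141, -0.001, 2.741]
wrist_force: [0.4, 0.3, 0.4]
width: 0.094
```

>>> {"method": "move_arm", "body": {"increments": [[[1, -0.31, -0.17, -0.01, 0, 0, 0], [1, -0.62, -0.34, -0.02, 0, 0, 0], [1, -0.92, -0.51, -0.035, 0, 0, 0]]]}}

```text
time: 1.4
tool_pos: [0.5395, 0.0905, 0.4217]
ee_rot: [-3.141, -0.001, 2.74]
wrist_force: [-0.0, 0.8, -0.5]
width: 0.0943
```

>>> {"method": "move_arm", "body": {"increments": [[[1, 0, 0, 0, 0.257, -0.453, 0.623], [1, 0, 0, 0, 0.257, -0.453, 0.623], [1, 0, 0, 0, 0.257, -0.453, 0.623], [1, 0, 0, 0, 0.257, -0.453, 0.623], [1, 0, 0, 0, 0.257, -0.453, 0.623], [1, 0, 0, 0, 0.257, -0.453, 0.623], [1, 0, 0, 0, 0.257, -0.453, 0.623], [1, 0, 0, 0, 0.257, -0.453, 0.623]]]}}

```text
time: 2.07
tool_pos: [0.5384, 0.0922, 0.422]
ee_rot: [-3.058, 0.624, 1.969]
wrist_force: [0.3, -0.4, 0.5]
width: 0.0939
```

```bash
python3 - <<'E'
from h import *
from bench import robot
o=robot.get_obs(); print(o["joint_positions"],o["tool_pos"],o["ee_rot"])
print(rows(o,tilt(np.pi/4),np.array([0.540,0.090,0.421])))
E
```

```text
[ 0.22903109  0.08063992  1.40066137 -0.62947552  1.62772633 -0.18997451] [0.53842684 0.09224141 0.42202072] [-3.0576182   0.62366601  1.96926055]
(array([-0.0158,  0.0078,  0.0233]), array([ 0.0552, -0.0968,  0.1315]))
```

>>> {"method": "move_arm", "body": {"increments": [[[1, 0, 0, 0, 0.055, -0.097, 0.131], [1, 0, 0, 0, 0.055, -0.097, 0.131], [1, 0, 0, 0, 0.055, -0.097, 0.131], [1, 0, 0, 0, 0.055, -0.097, 0.131]]]}}

```text
time: 2.4
tool_pos: [0.5388, 0.0926, 0.421]
ee_rot: [-3.134, 0.781, 1.719]
wrist_force: [-0.0, 0.4, -0.2]
width: 0.094
```

```bash
python3 - <<'E'
from h import *
from bench import robot
o=robot.get_obs(); print(o["joint_positions"],o["tool_pos"],o["ee_rot"])
print(rows(o,tilt(np.pi/4),np.array([0.540,0.090,0.421])))
P=robot.camera_params("wrist"); im,d=robot.snapshot("wrist")
import pickle; pickle.dump((P,im,d,o),open("pics/w1.pkl","wb"))
cv2.imwrite("pics/w1.png",im[:,:,::-1]); print(np.percentile(d,[5,50,95]))
E
```

```text
[ 0.26036657  0.11722646  1.3924151  -0.78212883  1.70059758  0.03632606] [0.53880297 0.09259528 0.42102748] [-3.13387342  0.78120748  1.71939796]
(array([-0.0193,  0.0081,  0.0195]), array([ 0.0008, -0.0026,  0.0057]))
[0.05820491 0.36355262 1.10204322]
```

View pics/w1.png

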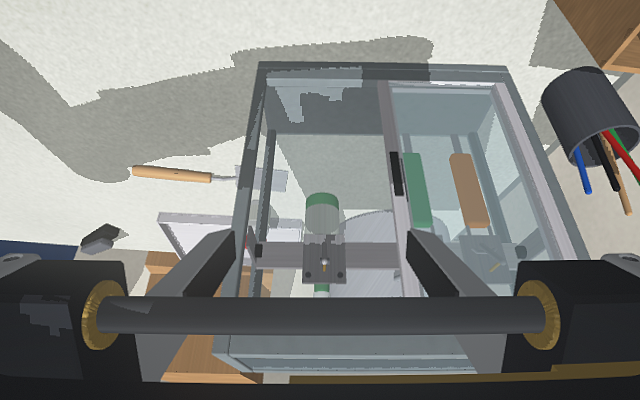

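```bash
python3 - <<'E'
from h import *
import pickle
P,im,d,o=pickle.load(open("pics/w1.pkl","rb"))
c=cv2.resize(im[215:305,270:380,::-1],None,fx=7,fy=6.5,interpolation=cv2.INTER_CUBIC);cv2.imwrite("pics/w1z.png",c)
np.set_printoptions(linewidth=200,precision=1,suppress=True)
X=back(P,[(u,v) for v in range(236,296,4) for u in range(296,356,6)],[d[v,u] for v in range(236,296,4) for u in range(296,356,6)])
c=w2c(X)*1000
for i,v in enumerate(range(236,296,4)):
    print(v,' '.join('%4d,%4d,%4d|'%tuple(q) for q in c[i*10:(i+1)*10]))
E
```

```text
236   43,-102, 178|   43, -95, 178|    9, -87, 195|    8, -81, 195|    9, -74, 195|    9, -68, 195|    7, -62, 195|    9, -55, 194|    8, -49, 195|   43, -39, 177|
240   44,-102, 183|   44, -95, 183|    8, -87, 200|    8, -81, 200|    8, -74, 200|   10, -68, 199|    9, -62, 199|    8, -55, 200|   10, -49, 199|   44, -39, 182|
244   12,-100, 203|   13, -93, 202|    8, -87, 205|    8, -81, 205|   10, -74, 203|    6, -68, 206|    9, -62, 204|    8, -55, 204|    9, -49, 204|   13, -42, 202|
248   12,-100, 207|   12, -93, 208|    9, -87, 209|    8, -80, 209|    9, -74, 209|   -3, -68, 214|    8, -62, 209|    8, -55, 209|    8, -49, 209|   12, -43, 207|
252   12, -99, 212|   13, -93, 212|    9, -87, 213|    8, -80, 214|    9, -74, 213|  -10, -68, 222|    8, -62, 214|    8, -56, 213|   10, -49, 213|   12, -43, 212|
256   11, -99, 217|   12, -93, 217|    8, -87, 218|    8, -80, 218|    9, -74, 218|  -18, -69, 230|    8, -62, 218|    8, -56, 218|    9, -49, 217|   12, -43, 216|
260   13, -99, 221|   13, -93, 221|    8, -86, 223|    8, -80, 223|  -20, -74, 235|  -25, -69, 236|    8, -62, 222| 
[... 659 characters left out ...]
7, -56, 240|    8, -50, 239|   43, -41, 227|
280   43,-100, 232|    9, -92, 244|    9, -86, 244|    9, -80, 244|    8, -74, 244|    8, -68, 244|    9, -62, 243|    7, -56, 244|   10, -50, 243|   42, -41, 232|
284   43,-100, 236|   43, -93, 236|   43, -87, 236|   43, -80, 236|   42, -74, 236|   43, -67, 236|   42, -61, 236|   42, -54, 236|   43, -48, 236|   43, -41, 236|
288   43,-100, 241|   43, -93, 241|   44, -87, 240|   42, -80, 241|   43, -74, 241|   41, -67, 241|   42, -61, 241|   43, -54, 240|   44, -48, 240|   43, -41, 240|
292   43,-100, 245|   44, -93, 245|   43, -87, 245|   43, -80, 245|   44, -74, 245|   42, -67, 245|   42, -61, 245|   43, -54, 245|   43, -48, 245|   44, -41, 244|
```

View pics/w1z.png

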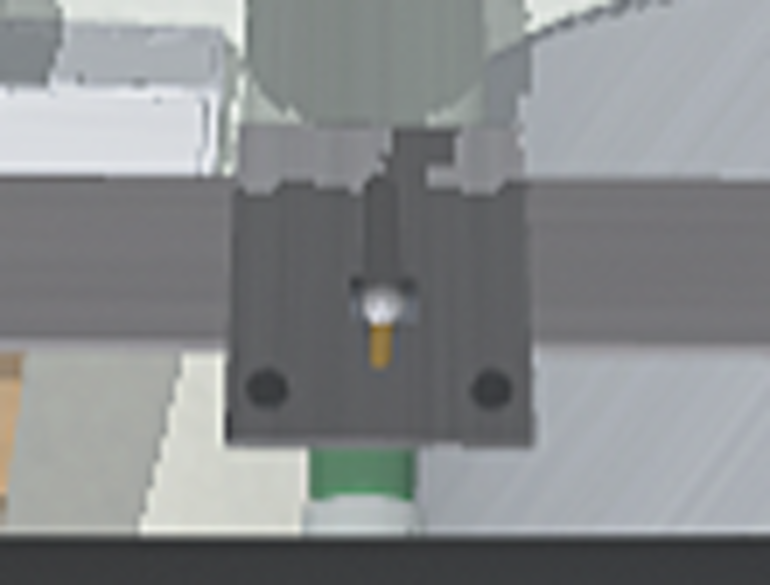

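```bash
python3 - <<'E'
from h import *
from bench import robot
import pickle
P,im,d,o=pickle.load(open("pics/w1.pkl","rb"))
def pl(vs,us,lo,hi):
    uv=[(u,v) for v in range(*vs) for u in range(*us)]
    c=w2c(back(P,uv,[d[v,u] for u,v in uv]))*1000; c=c[(c[:,0]>lo)&(c[:,0]<hi)]
    A=np.c_[c[:,1],c[:,2],np.ones(len(c))]; s=np.linalg.lstsq(A,c[:,0],rcond=None)[0]; print(len(c),s[:2],c.mean(0),np.std(A@s-c[:,0]))
pl((268,283),(306,343),2,14); pl((240,258),(308,344),6,12); pl((285,295),(260,400),38,48); pl((210,236),(265,380),38,48)
o=robot.get_obs()
yaw=np.arctan2(.8,-.6); Rt=Ro.from_euler('xyz',[np.pi,0,yaw]).as_matrix()
print(rows(o,Rt,np.array([.559,.302,.40])))
E
```

```text
546 [1.89911192e-05 2.80688356e-03] [  8.37535021 -70.51170922 239.10379562] 0.9005634991748119
562 [-0.00139748 -0.00820535] [  8.97541923 -68.71523822 209.49138153] 0.7238382560720847
1394 [ 0.00223614 -0.01771553] [ 43.34054969 -64.0057754  242.65476709] 0.7487737819632534
2904 [ 0.00370311 -0.00315203] [ 43.74043428 -71.77522008 159.79118572] 0.8250287617027388
(array([ 1.6032,  0.5009, -1.2884]), array([-0.127 ,  0.4857, -0.3008]))
```

>>> {"method": "move_arm", "body": {"increments": [[[1, 0.27, 0.08, -0.21, 0, 0, 0], [1, 0.53, 0.17, -0.43, 0, 0, 0], [1, 0.8, 0.25, -0.64, 0, 0, 0]]]}}

```text
time: 2.7
tool_pos: [0.5491, 0.1968, 0.412]
ee_rot: [-3.139, 0.78, 1.713]
wrist_force: [0.7, 0.1, 0.1]
width: 0.0941
```

>>> {"method": "move_arm", "body": {"increments": [[[1, 0.27, 0.08, -0.21, 0, 0, 0], [1, 0.53, 0.17, -0.43, 0, 0, 0], [1, 0.8, 0.25, -0.64, 0, 0, 0]]]}}

```text
time: 2.95
tool_pos: [0.5596, 0.3021, 0.4006]
ee_rot: [-3.138, 0.78, 1.716]
wrist_force: [0.2, 0.3, 0.8]
width: 0.0942
```

>>> {"method": "move_arm", "body": {"increments": [[[1, 0, 0, 0, -0.127, 0.486, -0.301], [1, 0, 0, 0, -0.127, 0.486, -0.301], [1, 0, 0, 0, -0.127, 0.486, -0.301], [1, 0, 0, 0, -0.127, 0.486, -0.301], [1, 0, 0, 0, -0.127, 0.486, -0.301], [1, 0, 0, 0, -0.127, 0.486, -0.301], [1, 0, 0, 0, -0.127, 0.486, -0.301], [1, 0, 0, 0, -0.127, 0.486, -0.301]]]}}

```text
time: 3.62
tool_pos: [0.5598, 0.2999, 0.4013]
ee_rot: [3.136, -0.003, 2.215]
wrist_force: [-0.3, -0.0, 0.3]
width: 0.094
```

>>> {"method": "move_arm", "body": {"increments": [[[1, 0, 0, 0, 0, 0, 0], [1, 0, 0, 0, 0, 0, 0]]]}}

```text
time: 3.78
tool_pos: [0.5597, 0.3001, 0.4005]
ee_rot: [3.139, 0.003, 2.212]
wrist_force: [-1.4, -0.7, -0.3]
width: 0.0939
```

```bash
python3 - <<'E'
from h import *
from bench import robot
import pickle
o=robot.get_obs(); print(o["joint_positions"],o["tool_pos"],o["ee_rot"])
P=robot.camera_params("wrist"); im,d=robot.snapshot("wrist")
pickle.dump((P,im,d,o),open("pics/w2.pkl","wb"))
cv2.imwrite("pics/w2.png",im[:,:,::-1])
E
```

```text
[ 0.40351529  0.27834165  1.15715625 -0.00218449  1.70336526 -0.23751173] [0.55969505 0.3001441  0.40052131] [3.13944875e+00 2.74604123e-03 2.21152870e+00]
```

View pics/w2.png

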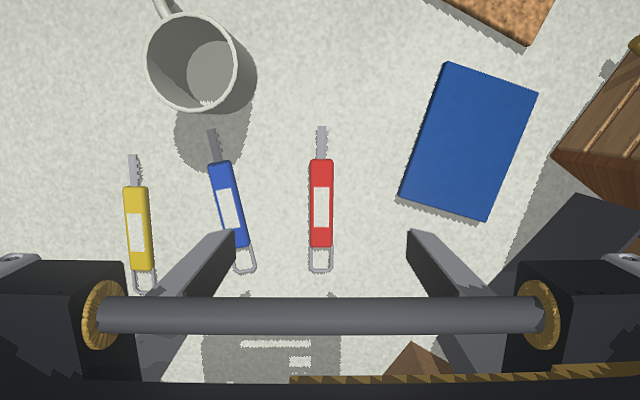

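```bash
python3 - <<'E'
from h import *
from bench import robot
import pickle
P,im,d,o=pickle.load(open("pics/w2.pkl","rb"))
sub=np.zeros((400,640),bool); sub[155:252,300:345]=1
h=cv2.cvtColor(im,cv2.COLOR_RGB2HSV)
red=(((h[...,0]<8)|(h[...,0]>172))&(h[...,1]>130)&sub).astype(np.uint8)
cn=max(cv2.findContours(red,cv2.RETR_EXTERNAL,cv2.CHAIN_APPROX_NONE)[0],key=cv2.contourArea)
X=onz(P,cn.reshape(-1,2),0.014)
r=cv2.minAreaRect((X[:,:2]*1000).astype(np.float32)); print(r)
b=cv2.boxPoints(r); print(b)
v,u=np.nonzero(red); c,_=cloud(P,d,red>0); print("top z",np.median(c[:,2]))
x,_=cloud(P,d,(~red.astype(bool))&(np.abs(np.arange(640)[None]-280)<15)&(np.abs(np.arange(400)[:,None]-150)<15)); print("table z",np.median(x[:,2]))
# bail and blade
for uv in [(320,271),(321.5,127)]: print(onz(P,[uv],0.007))
E
```

```text
((573.748779296875, 281.8385925292969), (24.3234920501709, 97.54513549804688), 36.27720642089844)
[[535.08606 313.96124]
 [592.80273 235.3239 ]
 [612.4115  249.71594]
 [554.6948  328.35327]]
top z 0.013296836322942823
table z -0.0002845809504358701
[[0.62184995 0.21508251 0.007     ]]
[[0.5251995  0.34758652 0.007     ]]
```

```bash
python3 - <<'E'
from h import *
from bench import robot
o=robot.get_obs()
Rt=Ro.from_euler('xyz',[np.pi,0,np.radians(126.28)]).as_matrix()
print(o["tool_pos"],o["ee_rot"],rows(o,Rt,np.array([.5560,.3060,.202])))
E
```

```text
[0.55955104 0.30055059 0.40033028] [3.13991119e+00 2.79131430e-03 2.21201185e+00] (array([7.0400e-02, 8.0000e-04, 1.9831e+00]), array([0.0011, 0.0018, 0.0051]))
```

>>> {"method": "move_arm", "body": {"increments": [[[0.6, 0.07, 0, 0.3, 0, 0, 0.005], [0.6, 0.07, 0, 0.6, 0, 0, 0.005], [0.6, 0.07, 0, 0.97, 0, 0, 0.005], [0.6, 0.07, 0, 0.97, 0, 0, 0.005]]]}}

```text
time: 4.17
tool_pos: [0.5531, 0.3059, 0.2936]
ee_rot: [-3.127, -0.001, 2.206]
wrist_force: [-1.2, -1.1, -2.6]
width: 0.0707
```

>>> {"method": "move_arm", "body": {"increments": [[[0.6, 0, 0, 0.25, 0, 0, 0], [0.6, 0, 0, 0.5, 0, 0, 0], [0.6, 0, 0, 0.7, 0, 0, 0], [0.6, 0, 0, 0.8, 0, 0, 0], [0.6, 0, 0, 0.8, 0, 0, 0]]]}}

```text
time: 4.58
tool_pos: [0.5552, 0.3063, 0.2213]
ee_rot: [-3.139, 0.001, 2.205]
wrist_force: [-0.5, -0.5, 0.4]
width: 0.0565
```

```bash
python3 - <<'E'
from h import *
from bench import robot
o=robot.get_obs()
Rt=Ro.from_euler('xyz',[np.pi,0,np.radians(126.28)]).as_matrix()
print(o["tool_pos"],o["ee_rot"],o["width"],rows(o,Rt,np.array([.5560,.3060,.202])))
P=robot.camera_params("wrist"); im,d=robot.snapshot("wrist")
cv2.imwrite("pics/w3.png",im[:,:,::-1])
E
```

```text
[0.55516477 0.30633363 0.22125224] [-3.13863038e+00  1.33079015e-03  2.20498134e+00] 0.05647350066183588 (array([-0.0074,  0.0053,  0.1925]), array([-0.0019,  0.0008,  0.0006]))
```

View pics/w3.png

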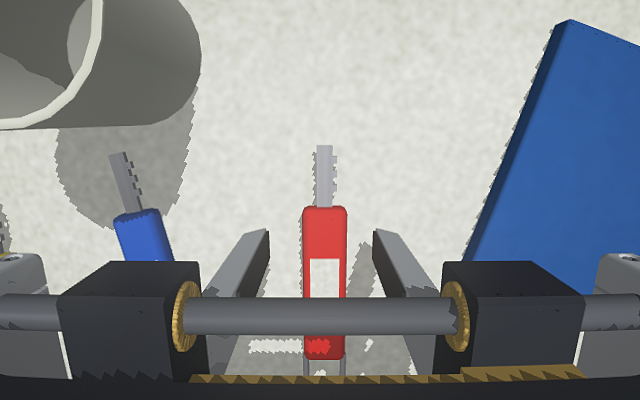

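>>> {"method": "move_arm", "body": {"increments": [[[0.6, -0.007, 0.005, 0.1, 0, 0, 0], [0.6, -0.007, 0.005, 0.17, 0, 0, 0], [0.6, -0.007, 0.005, 0.19, 0, 0, 0], [0.6, -0.007, 0.005, 0.19, 0, 0, 0]]]}}

```text
time: 4.97
tool_pos: [0.5564, 0.306, 0.2037]
ee_rot: [3.141, 0.002, 2.204]
wrist_force: [0.7, -0.5, 0.1]
width: 0.0565
```

>>> {"method": "move_arm", "body": {"increments": [[[0, 0, 0, 0, 0, 0, 0], [0, 0, 0, 0, 0, 0, 0], [0, 0, 0, 0, 0, 0, 0], [0, 0, 0, 0, 0, 0, 0], [0, 0, 0, 0, 0, 0, 0], [0, 0, 0, 0, 0, 0, 0], [0, 0, 0, 0, 0, 0, 0], [0, 0, 0, 0, 0, 0, 0]]]}}

```text
time: 5.63
tool_pos: [0.5566, 0.3061, 0.2043]
ee_rot: [3.14, 0.002, 2.204]
wrist_force: [0.2, 0.7, 1.4]
width: 0.0257
```

>>> {"method": "move_arm", "body": {"increments": [[[0.45, 0, 0, 0, 0, 0, 0], [0.45, 0, 0, 0.02, 0, 0, 0], [0.45, 0, 0, 0.035, 0, 0, 0], [0.45, 0, 0, 0.035, 0, 0, 0]]]}}

```text
time: 5.97
tool_pos: [0.5563, 0.3059, 0.1997]
ee_rot: [-3.141, 0.002, 2.204]
wrist_force: [0.6, 0.3, -0.6]
width: 0.0422
```

>>> {"method": "move_arm", "body": {"increments": [[[0, 0, 0, 0, 0, 0, 0], [0, 0, 0, 0, 0, 0, 0], [0, 0, 0, 0, 0, 0, 0], [0, 0, 0, 0, 0, 0, 0], [0, 0, 0, 0, 0, 0, 0], [0, 0, 0, 0, 0, 0, 0]]]}}

```text
time: 6.47
tool_pos: [0.5565, 0.306, 0.2005]
ee_rot: [3.14, 0.002, 2.204]
wrist_force: [-0.7, 0.5, -0.7]
width: 0.026
```

```bash
python3 - <<'E'
from bench import robot
import cv2
o=robot.get_obs(); print(o)
im,d=robot.snapshot("wrist"); cv2.imwrite("pics/w4.png",im[:,:,::-1])
E
```

```text
{'time': 6.4667, 'joint_positions': array([ 0.41390575,  0.38960273,  1.41988322, -0.00167447,  1.33057822,
       -0.21934727]), 'qvel': array([ 0.00114839,  0.00035344,  0.00092374, -0.00028423,  0.00046652,
        0.0003135 ]), 'joint_torque': array([ 1.09332257e-03, -4.40715122e+01, -2.76572585e+01,  6.08215341e-02,
        5.16868732e-02,  3.62789768e-03]), 'tool_pos': array([0.55650979, 0.3060164 , 0.20050479]), 'ee_rot': array([3.14045513e+00, 1.92053105e-03, 2.20444539e+00]), 'wrist_force': array([-0.68407233,  0.45305543, -0.66267412]), 'wrist_torque': array([-0.00404709,  0.00122909,  0.06255042]), 'width': 0.026042319628009607}
```

View pics/w4.png

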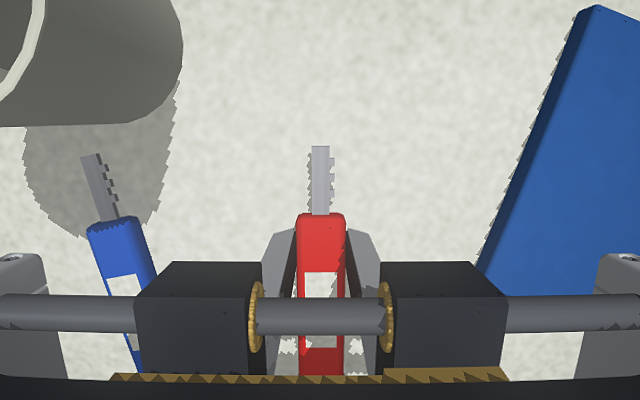

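```bash
cat >> h.py <<'E'
BT=np.array([-0.1097,0,0.1935]); ROOT=np.array([8.4,-70,204.8])/1000
A45=tilt(np.pi/4)
def bar(o):
    R,p=tool(o); return (w2c(p+R@BT)-ROOT)*1000
def tcp_for(b,Rt=None): # b rel root in mm, cab axes
    Rt=A45 if Rt is None else Rt
    return c2w(ROOT+np.asarray(b,float)/1000)-Rt@BT
E
python3 - <<'E'
from h import *
from bench import robot
o=robot.get_obs(); R,p=tool(o)
pt=tcp_for([-138,0,61.7]); print(pt, rows(o,A45,pt), np.degrees(np.linalg.norm(rows(o,A45,pt)[1])*np.pi/2))
E
```

```text
[0.53562003 0.14633224 0.32575555] (array([-1.1658, -1.1123, -1.2514]), array([ 0.1254, -0.4884,  0.2998])) 52.79708378310303
```

>>> {"method": "move_arm", "body": {"increments": [[[0, 0, 0, -0.1, 0, 0, 0], [0, 0, 0, -0.3, 0, 0, 0], [0, 0, 0, -0.6, 0, 0, 0], [0, 0, 0, -0.9, 0, 0, 0], [0, 0, 0, -0.9, 0, 0, 0]]]}}

```text
time: 6.93
tool_pos: [0.5578, 0.3068, 0.2994]
ee_rot: [3.127, 0.005, 2.204]
wrist_force: [1.7, -0.4, 1.2]
width: 0.0254
```

>>> {"method": "move_arm", "body": {"increments": [[[0, -0.15, -0.15, -0.05, 0, 0, 0], [0, -0.37, -0.35, -0.12, 0, 0, 0], [0, -0.58, -0.556, -0.175, 0, 0, 0]]]}}

```text
time: 7.18
tool_pos: [0.5455, 0.2261, 0.3084]
ee_rot: [3.14, 0.002, 2.206]
wrist_force: [0.2, -0.5, 0.4]
width: 0.026
```

>>> {"method": "move_arm", "body": {"increments": [[[0, -0.2, -0.2, -0.06, 0, 0, 0], [0, -0.4, -0.38, -0.12, 0, 0, 0], [0, -0.58, -0.556, -0.175, 0, 0, 0], [0, -0.58, -0.556, -0.175, 0, 0, 0]]]}}

```text
time: 7.52
tool_pos: [0.5351, 0.1433, 0.3272]
ee_rot: [3.14, 0.005, 2.2]
wrist_force: [0.7, 0.4, -1.0]
width: 0.0257
```

>>> {"method": "move_arm", "body": {"increments": [[[0, 0, 0, 0, 0.0156, -0.061, 0.0375], [0, 0, 0, 0, 0.031, -0.122, 0.075], [0, 0, 0, 0, 0.047, -0.183, 0.1125], [0, 0, 0, 0, 0.0625, -0.244, 0.15], [0, 0, 0, 0, 0.078, -0.305, 0.1875], [0, 0, 0, 0, 0.094, -0.366, 0.225], [0, 0, 0, 0, 0.11, -0.427, 0.2625], [0, 0, 0, 0, 0.125, -0.488, 0.3]]]}}

```text
time: 8.18
tool_pos: [0.5351, 0.1477, 0.3257]
ee_rot: [3.138, 0.788, 1.702]
wrist_force: [-0.6, -0.5, -0.7]
width: 0.0255
```

>>> {"method": "move_arm", "body": {"increments": [[[0, 0, 0, 0, 0, 0, 0], [0, 0, 0, 0, 0, 0, 0], [0, 0, 0, 0, 0, 0, 0]]]}}

```text
time: 8.43
tool_pos: [0.5353, 0.1471, 0.3255]
ee_rot: [-3.141, 0.782, 1.708]
wrist_force: [-0.9, 0.6, -0.6]
width: 0.0255
```

```bash
python3 - <<'E'
from h import *
from bench import robot
o=robot.get_obs(); print(o["joint_positions"],o["tool_pos"],o["ee_rot"],o["wrist_force"],bar(o))
print(rows(o,A45,tcp_for([-138,0,61.7])))
for n in ["scene","top","wrist"]:
    P=robot.camera_params(n); im,d=robot.snapshot(n); cv2.imwrite(f"pics/{n}5.png",im[:,:,::-1]); np.save(f"pics/{n}5_d.npy",d)
    np.savez(f"pics/{n}5_p.npz",**P)
s=cv2.imread("pics/scene5.png")[120:300,210:350]; t=cv2.imread("pics/top5.png")[100:240,230:370]
a=cv2.resize(s,None,fx=3,fy=3,interpolation=2);b=cv2.resize(t,None,fx=2.5,fy=2.5,interpolation=2)
o=np.zeros((540,770,3),np.uint8);o[:540,:420]=a;o[:350,420:770]=b;cv2.imwrite("pics/st5.png",o)
E
```

```text
[ 0.35410051  0.20576138  1.48373823 -0.76102572  1.63728104  0.23758548] [0.53533665 0.14714684 0.3254938 ] [-3.14145667  0.78189842  1.70834193] [-0.86255105  0.64819555 -0.5573531 ] [-139.05441075    0.14270731   60.68829243]
(array([-0.0078,  0.0017,  0.0041]), array([ 0.0006, -0.0022,  0.0007]))
```

View pics/st5.png

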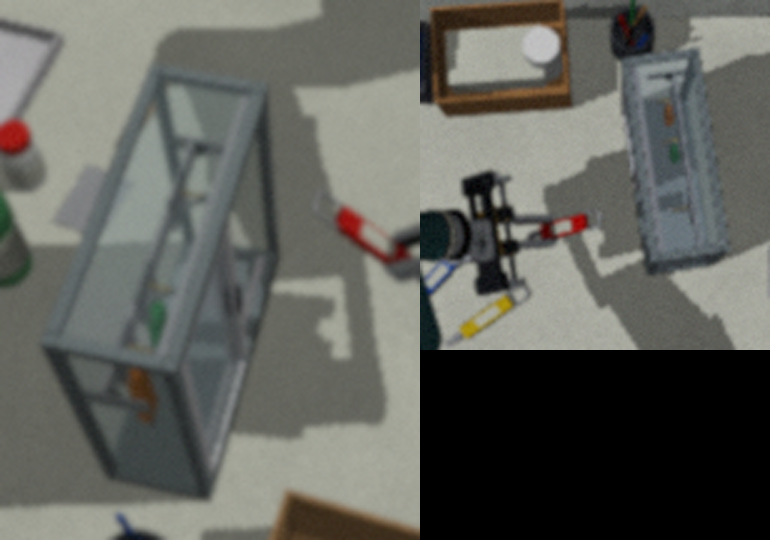

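View pics/wrist5.png

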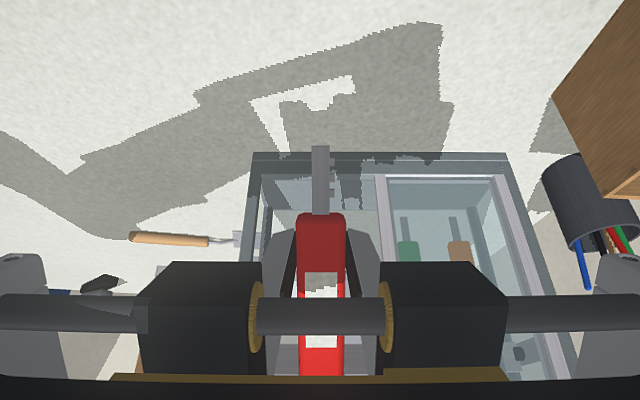

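```bash
python3 - <<'E'
from h import *
from bench import robot
o=robot.get_obs(); R,p=tool(o)
pts=np.array([[-0.1117,0,.1935],[-0.1117+.004,.012,.1935],[-0.1117+.004,-.012,.1935],[-0.0797,.013,.1865],[-0.0797,-.013,.1865],[-0.0797,.013,.2005],[-0.0797,-.013,.2005]])
W=p+pts@R.T; ims=[]
for n in["scene","top"]:
    P=robot.camera_params(n); q=proj(P,W); print(n,q.round(1)); im=cv2.imread(f"pics/{n}5.png")
    c=q.mean(0).astype(int); s=16; x0,y0=c-s
    z=cv2.resize(im[y0:y0+2*s,x0:x0+2*s],(384,384),interpolation=2)
    for a in q: cv2.circle(z,tuple(np.int32((a+.5-[x0,y0])*12)),3,(0,255,0),-1)
    ims.append(z)
cv2.imwrite("pics/chk.png",np.hstack(ims))
E
```

```text
scene [[314.6 185.9]
 [314.6 190.1]
 [316.5 183.1]
 [323.2 194.9]
 [325.2 187.3]
 [319.8 196.1]
 [321.7 188.6]]
top [[301.  187.2]
 [299.8 184.2]
 [300.7 190.5]
 [293.3 185.3]
 [294.3 192.1]
 [296.  185.2]
 [297.  192. ]]
```

View pics/chk.png

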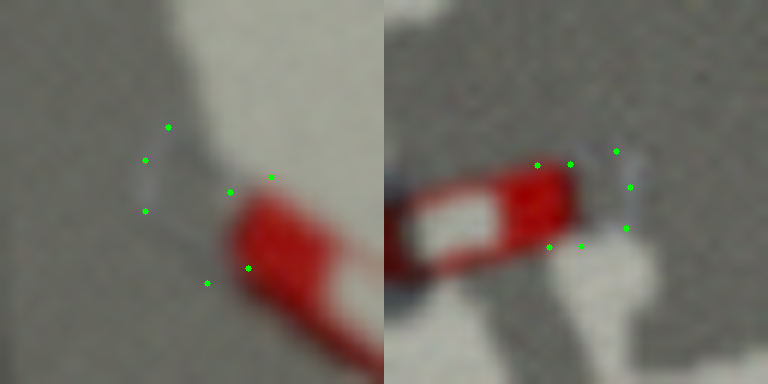

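>>> {"method": "move_arm", "body": {"increments": [[[0, -0.13, 0, 0.13, 0, -0.001, 0], [0, -0.3, 0, 0.3, 0, -0.001, 0], [0, -0.46, 0, 0.46, 0, -0.001, 0], [0, -0.62, 0, 0.61, 0, -0.001, 0], [0, -0.74, 0, 0.73, 0, -0.001, 0], [0, -0.78, 0, 0.77, 0, -0.001, 0], [0, -0.78, 0, 0.77, 0, -0.001, 0]]]}}

```text
time: 9.17
tool_pos: [0.5501, 0.0369, 0.3266]
ee_rot: [3.14, 0.786, 1.703]
wrist_force: [-0.3, -0.2, -0.8]
width: 0.0257
```

```bash
cat > chk.py <<'E'
from h import *
from bench import robot
import sys
k=sys.argv[1]
o=robot.get_obs(); print(o["time"],o["joint_positions"],o["ee_rot"],"F cab",(o["wrist_force"]@RC).round(2),"bar",bar(o).round(1), "rot err",rows(o,A45,o["tool_pos"])[1])
R,p=tool(o)
pts=np.array([BT,BT+[.002,.012,0],BT+[.002,-.012,0]]); W=list(p+pts@R.T)
for q in [(0,0,0),(-31,0,32),(-4.5,0,30),(-2,0,9),(0,22,42),(0,-22,42)]: W.append(c2w(ROOT+np.array(q)/1000))
ims=[]
for n in["scene","top"]:
    P=robot.camera_params(n); im,d=robot.snapshot(n); im=im[:,:,::-1].copy(); cv2.imwrite(f"pics/{n}_{k}.png",im)
    q=proj(P,np.array(W)); c=q[3].astype(int); s=25;x0,y0=c-s
    z=cv2.resize(im[y0:y0+2*s,x0:x0+2*s],(400,400),interpolation=2); z2=z.copy()
    for i,a in enumerate(q): cv2.circle(z2,tuple(np.int32((a+.5-[x0,y0])*8)),2,(0,255,0) if i<3 else (0,255,255),-1)
    ims+= [np.vstack([z,z2])] if 0 else [z,z2]
cv2.imwrite(f"pics/c_{k}.png",cv2.resize(np.vstack([np.hstack(ims[:2]),np.hstack(ims[2:])]),(600,600)))
E
python3 chk.py a
```

```text
9.1667 [ 0.15861145  0.15283153  1.54387204 -0.7879122   1.49878491  0.10776324] [3.13993593 0.78559717 1.70307976] F cab [ 0.14 -0.34 -0.82] bar [-27.6  -1.   62.6] rot err [-0.0006  0.0001 -0.0017]
```

View pics/c_a.png

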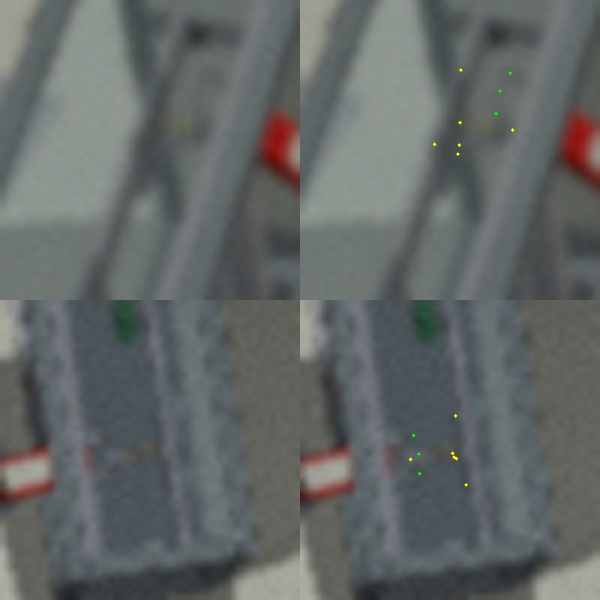

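>>> {"method": "move_arm", "body": {"increments": [[[0, 0.02, 0.005, 0, 0, 0, 0.001], [0, 0.04, 0.008, 0, 0, 0, 0.001], [0, 0.04, 0.008, 0.05, 0, 0, 0.001], [0, 0.04, 0.008, 0.1, 0, 0, 0.001], [0, 0.04, 0.008, 0.1, 0, 0, 0.001]]]}}

```text
time: 9.68
tool_pos: [0.5513, 0.034, 0.315]
ee_rot: [-3.141, 0.786, 1.706]
wrist_force: [-0.5, -0.6, -1.0]
width: 0.0255
```

```bash
cat > st.py <<'E'
from h import *
from bench import robot
o=robot.get_obs(); b=bar(o); n=b-np.array([-31,0,32])
print("t",round(o["time"],2),"bar",b.round(1),"t,m",((n[0]+n[2])/2**.5).round(1),((n[2]-n[0])/2**.5).round(1),"Fcab",(o["wrist_force"]@RC).round(2),"Tcab",(o["wrist_torque"]@RC).round(3),"rot",rows(o,A45,o["tool_pos"])[1],"w",round(o["width"],4), o["joint_positions"].round(2))
E
python3 st.py
```

```text
t 9.68 bar [-24.6   0.1  51.1] t,m 18.1 9.0 Fcab [ 0.49 -0.59 -0.98] Tcab [-0.049  0.452 -0.018] rot [-0.0008  0.0005 -0.0002] w 0.0255 [ 0.15  0.16  1.56 -0.79  1.48  0.12]
```

>>> {"method": "move_arm", "body": {"increments": [[[0, 0, 0, 0, 0, 0, 0], [0, 0, 0, 0, 0, 0, 0]]]}}

```text
time: 9.85
tool_pos: [0.5515, 0.0341, 0.3162]
ee_rot: [3.14, 0.786, 1.704]
wrist_force: [-0.2, -0.0, -1.3]
width: 0.0259
```

```bash
python3 st.py
```

```text
t 9.85 bar [-24.6   0.4  52.4] t,m 18.9 9.9 Fcab [ 0.01 -0.24 -1.29] Tcab [-0.1    0.424  0.001] rot [ 0.      0.0006 -0.0011] w 0.0259 [ 0.15  0.16  1.56 -0.79  1.48  0.12]
```

>>> {"method": "move_arm", "body": {"increments": [[[0, 0, 0, 0.04, 0, 0, 0], [0, 0, 0, 0.08, 0, 0, 0], [0, 0, 0, 0.12, 0, 0, 0], [0, 0, 0, 0.12, 0, 0, 0]]]}}

```text
time: 10.18
tool_pos: [0.5525, 0.0251, 0.3069]
ee_rot: [3.142, 0.786, 1.705]
wrist_force: [0.5, -0.1, -1.4]
width: 0.0258
```

```bash
python3 st.py
```

```text
t 10.18 bar [-15.5  -0.1  43.1] t,m 18.7 -3.1 Fcab [ 0.12  0.48 -1.36] Tcab [-0.081  0.418  0.059] rot [-0.0009  0.0005 -0.0009] w 0.0258 [ 0.14  0.17  1.57 -0.79  1.46  0.12]
```

>>> {"method": "move_arm", "body": {"increments": [[[0, 0, 0, 0.03, 0, 0, 0], [0, -0.02, 0, 0.06, 0, 0, 0], [0, -0.045, 0, 0.085, 0, 0, 0], [0, -0.045, 0, 0.085, 0, 0, 0]]]}}

```text
time: 10.52
tool_pos: [0.554, 0.0159, 0.3051]
ee_rot: [3.139, 0.787, 1.703]
wrist_force: [-0.5, 0.5, -0.8]
width: 0.0259
```

```bash
python3 st.py; python3 chk.py b
```

```text
t 10.52 bar [-6.3  0.2 41.3] t,m 24.1 -10.9 Fcab [-0.59 -0.39 -0.8 ] Tcab [-0.022  0.42   0.007] rot [-0.0002  0.0008 -0.0015] w 0.0259 [ 0.12  0.17  1.57 -0.8   1.44  0.11]
10.5167 [ 0.12019617  0.16670248  1.57310177 -0.79503821  1.44091461  0.11166713] [3.13944579 0.78660462 1.70332469] F cab [-0.59 -0.39 -0.8 ] bar [-6.3  0.2 41.3] rot err [-0.0002  0.0008 -0.0015]
```

View pics/c_b.png

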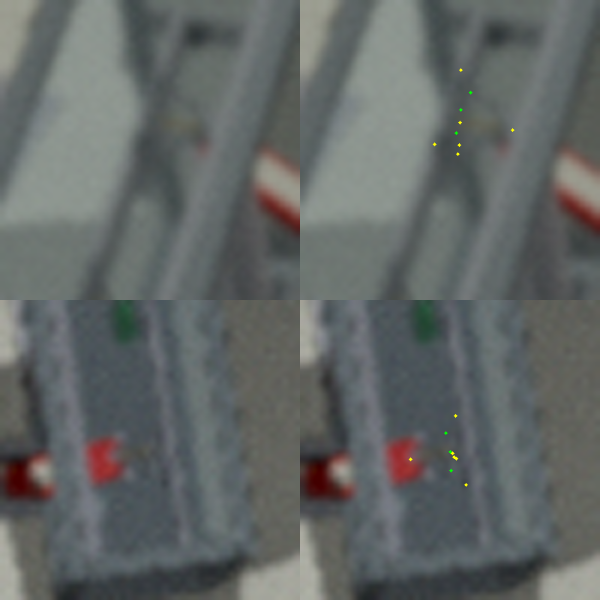

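>>> {"method": "move_arm", "body": {"increments": [[[0, 0, 0, 0.02, 0, 0, 0], [0, 0, 0, 0.04, 0, 0, 0], [0, 0, 0, 0.05, 0, 0, 0], [0, 0, 0, 0.05, 0, 0, 0]]]}}

```text
time: 10.95
tool_pos: [0.5543, 0.013, 0.3012]
ee_rot: [3.14, 0.786, 1.704]
wrist_force: [-0.6, 0.3, -1.0]
width: 0.0258
```

```bash
python3 st.py
```

```text
t 10.95 bar [-3.3  0.3 37.3] t,m 23.3 -15.8 Fcab [-0.33 -0.54 -1.04] Tcab [-0.097  0.398 -0.022] rot [-0.0001  0.0005 -0.001 ] w 0.0258 [ 0.11  0.17  1.58 -0.8   1.43  0.11]
```

>>> {"method": "move_arm", "body": {"increments": [[[0, -0.0035, 0, 0.0035, 0, 0, 0], [0, -0.007, 0, 0.007, 0, 0, 0], [0, -0.007, 0, 0.007, 0, 0, 0]]]}}

```text
time: 11.2
tool_pos: [0.5545, 0.0123, 0.3013]
ee_rot: [3.14, 0.785, 1.704]
wrist_force: [-1.3, 2.1, -1.4]
width: 0.0256
```

```bash
python3 st.py
```

```text
t 11.2 bar [-2.7  0.4 37.2] t,m 23.7 -16.3 Fcab [-2.29 -0.96 -1.4 ] Tcab [-0.072  0.672 -0.01 ] rot [ 0.0001 -0.     -0.001 ] w 0.0256 [ 0.11  0.17  1.58 -0.8   1.43  0.11]
```

>>> {"method": "move_arm", "body": {"increments": [[[0, 0.007, 0, 0.007, 0, 0, 0], [0, 0.014, 0, 0.014, 0, 0, 0], [0, 0.021, 0, 0.021, 0, 0, 0], [0, 0.021, 0, 0.021, 0, 0, 0]]]}}

```text
time: 11.53
tool_pos: [0.5546, 0.0122, 0.2985]
ee_rot: [3.139, 0.786, 1.704]
wrist_force: [0.3, 1.2, -0.1]
width: 0.0261
```

```bash
python3 st.py
```

```text
t 11.53 bar [-2.5  0.5 34.7] t,m 22.1 -18.3 Fcab [-1.16  0.47 -0.05] Tcab [-0.075  0.428  0.004] rot [ 0.0003  0.0006 -0.0011] w 0.0261 [ 0.11  0.17  1.58 -0.8   1.43  0.12]
```

>>> {"method": "move_arm", "body": {"increments": [[[0, 0.005, 0, 0.007, 0, 0, 0], [0, 0.012, 0, 0.014, 0, 0, 0], [0, 0.012, 0, 0.014, 0, 0, 0]]]}}

```text
time: 11.78
tool_pos: [0.5546, 0.012, 0.2966]
ee_rot: [3.14, 0.786, 1.704]
wrist_force: [0.7, 2.2, -0.2]
width: 0.0256
```

```bash
python3 st.py
```

```text
t 11.78 bar [-2.3  0.4 32.7] t,m 20.8 -19.8 Fcab [-2.11  0.97 -0.19] Tcab [-0.099  0.412 -0.008] rot [ 0.0002  0.0005 -0.0011] w 0.0256 [ 0.11  0.17  1.58 -0.8   1.42  0.12]
```

>>> {"method": "move_arm", "body": {"increments": [[[0, 0.007, 0, 0.007, 0, 0, 0], [0, 0.013, 0, 0.015, 0, 0, 0], [0, 0.013, 0, 0.015, 0, 0, 0]]]}}

```text
time: 12.03
tool_pos: [0.5546, 0.0118, 0.2945]
ee_rot: [3.14, 0.786, 1.704]
wrist_force: [-0.1, 2.4, -0.4]
width: 0.0256
```

```bash
python3 st.py
```

```text
t 12.03 bar [-2.1  0.4 30.7] t,m 19.5 -21.4 Fcab [-2.42  0.26 -0.43] Tcab [-0.037  0.389  0.038] rot [ 0.0001  0.0005 -0.001 ] w 0.0256 [ 0.11  0.17  1.59 -0.8   1.42  0.12]
```

>>> {"method": "move_arm", "body": {"increments": [[[0, 0.007, 0, 0.007, 0, 0, 0], [0, 0.013, 0, 0.014, 0, 0, 0], [0, 0.013, 0, 0.014, 0, 0, 0]]]}}

```text
time: 12.28
tool_pos: [0.5547, 0.0116, 0.2931]
ee_rot: [3.139, 0.787, 1.704]
wrist_force: [0.7, 1.8, 1.5]
width: 0.0255
```

```bash
python3 st.py
```

```text
t 12.28 bar [-1.8  0.5 29.5] t,m 18.9 -22.5 Fcab [-1.7   0.89  1.45] Tcab [-0.104  0.001  0.026] rot [ 0.0003  0.0012 -0.0014] w 0.0255 [ 0.11  0.18  1.59 -0.8   1.42  0.12]
```

>>> {"method": "move_arm", "body": {"increments": [[[0, 0.004, 0, 0.008, 0, 0, 0], [0, 0.009, 0, 0.014, 0, 0, 0], [0, 0.009, 0, 0.014, 0, 0, 0]]]}}

```text
time: 12.53
tool_pos: [0.5547, 0.0113, 0.2913]
ee_rot: [3.139, 0.787, 1.704]
wrist_force: [0.5, 1.4, 2.0]
width: 0.0262
```

```bash
python3 st.py
```

```text
t 12.53 bar [-1.5  0.5 27.6] t,m 17.7 -24.0 Fcab [-1.34  0.72  1.96] Tcab [-0.026 -0.116  0.093] rot [ 0.0003  0.0008 -0.0013] w 0.0262 [ 0.11  0.18  1.59 -0.8   1.41  0.13]
```

>>> {"method": "move_arm", "body": {"increments": [[[0, 0.0, 0, 0.006, 0, 0, 0], [0, 0.005, 0, 0.014, 0, 0, 0], [0, 0.005, 0, 0.014, 0, 0, 0]]]}}

```text
time: 12.78
tool_pos: [0.5547, 0.0107, 0.2897]
ee_rot: [3.14, 0.786, 1.704]
wrist_force: [0.7, 0.3, 2.2]
width: 0.0258
```

```bash
python3 st.py
```

```text
t 12.78 bar [-1.   0.4 25.9] t,m 16.9 -25.5 Fcab [-0.2   0.69  2.17] Tcab [ 0.    -0.078  0.122] rot [ 0.0001  0.0006 -0.0011] w 0.0258 [ 0.11  0.18  1.59 -0.8   1.41  0.13]
```

>>> {"method": "move_arm", "body": {"increments": [[[0, 0.002, 0, 0.009, 0, 0, 0], [0, 0.006, 0, 0.014, 0, 0, 0], [0, 0.006, 0, 0.014, 0, 0, 0]]]}}

```text
time: 13.03
tool_pos: [0.5548, 0.0102, 0.2883]
ee_rot: [3.14, 0.786, 1.704]
wrist_force: [0.3, 0.6, 2.4]
width: 0.0258
```

```bash
python3 st.py
```

```text
t 13.03 bar [-0.5  0.4 24.4] t,m 16.2 -27.0 Fcab [-0.59  0.39  2.43] Tcab [-0.033 -0.119  0.094] rot [ 0.0001  0.0005 -0.0011] w 0.0258 [ 0.11  0.18  1.59 -0.8   1.41  0.13]
```

>>> {"method": "move_arm", "body": {"increments": [[[0, -0.006, 0, 0.006, 0, 0, 0], [0, -0.01, 0, 0.01, 0, 0, 0], [0, -0.01, 0, 0.01, 0, 0, 0]]]}}

```text
time: 13.28
tool_pos: [0.5549, 0.0091, 0.2877]
ee_rot: [3.141, 0.785, 1.705]
wrist_force: [-0.0, 1.9, -0.7]
width: 0.0261
```

```bash
python3 st.py;python3 - <<'E'
from bench import robot
import cv2
im,d=robot.snapshot("wrist"); cv2.imwrite("pics/w6.png",im[:,:,::-1])
E
```

```text
t 13.28 bar [ 0.6  0.3 23.5] t,m 16.3 -28.3 Fcab [-1.84  0.24 -0.74] Tcab [-0.026  0.461  0.14 ] rot [-0.0001 -0.0005 -0.0008] w 0.0261 [ 0.11  0.18  1.59 -0.8   1.41  0.13]
```

View pics/w6.png

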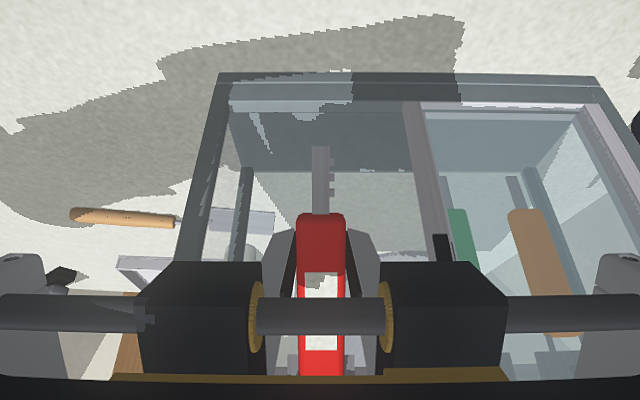

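>>> {"method": "move_arm", "body": {"increments": [[[0, 0.012, 0, 0.01, 0, 0, 0], [0, 0.026, 0, 0.022, 0, 0, 0], [0, 0.04, 0, 0.036, 0, 0, 0], [0, 0.04, 0, 0.036, 0, 0, 0]]]}}

```text
time: 13.67
tool_pos: [0.5547, 0.0091, 0.2822]
ee_rot: [3.141, 0.785, 1.705]
wrist_force: [-1.1, 0.9, 1.0]
width: 0.0256
```

```bash
python3 st.py
```

```text
t 13.67 bar [ 0.5  0.  18. ] t,m 12.4 -32.2 Fcab [-1.07 -0.95  0.95] Tcab [-0.04   0.396 -0.013] rot [-0.0006 -0.0002 -0.0008] w 0.0256 [ 0.11  0.19  1.6  -0.8   1.4   0.13]
```

>>> {"method": "move_arm", "body": {"increments": [[[0, 0.01, 0, 0.01, 0, 0, 0], [0, 0.02, 0, 0.02, 0, 0, 0], [0, 0.03, 0, 0.03, 0, 0, 0], [0, 0.03, 0, 0.03, 0, 0, 0]]]}}

```text
time: 14.0
tool_pos: [0.5548, 0.0091, 0.2782]
ee_rot: [3.141, 0.786, 1.705]
wrist_force: [0.7, 2.5, -0.3]
width: 0.0257
```

```bash
python3 st.py
```

```text
t 14.0 bar [ 0.6  0.2 14.2] t,m 9.7 -34.9 Fcab [-2.37  1.01 -0.28] Tcab [-0.044  0.484  0.014] rot [-0.0003  0.0002 -0.0008] w 0.0257 [ 0.11  0.19  1.6  -0.8   1.39  0.14]
```

>>> {"method": "move_arm", "body": {"increments": [[[0, 0.012, 0, 0.008, 0, 0, 0], [0, 0.024, 0, 0.016, 0, 0, 0], [0, 0.033, 0, 0.025, 0, 0, 0], [0, 0.033, 0, 0.025, 0, 0, 0]]]}}

```text
time: 14.33
tool_pos: [0.5548, 0.0096, 0.2742]
ee_rot: [3.14, 0.786, 1.705]
wrist_force: [-0.2, 1.3, -1.0]
width: 0.0256
```

```bash
python3 st.py; python3 chk.py d
```

```text
t 14.33 bar [ 0.1  0.3 10.3] t,m 6.6 -37.3 Fcab [-1.29 -0.03 -1.  ] Tcab [-0.036  0.486  0.015] rot [-0.0002  0.0004 -0.0009] w 0.0256 [ 0.11  0.19  1.61 -0.8   1.39  0.15]
14.3333 [ 0.1084571   0.19279656  1.60808732 -0.80232426  1.38997487  0.14675709] [3.14042643 0.78596975 1.70470405] F cab [-1.29 -0.03 -1.  ] bar [ 0.1  0.3 10.3] rot err [-0.0002  0.0004 -0.0009]
```

View pics/c_d.png

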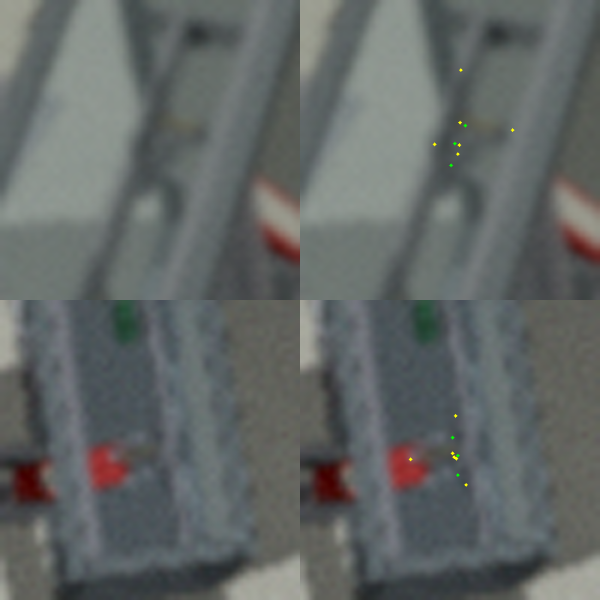

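>>> {"method": "move_arm", "body": {"increments": [[[0, 0.01, 0, 0.004, 0, 0, 0], [0, 0.018, 0, 0.01, 0, 0, 0], [0, 0.018, 0, 0.01, 0, 0, 0]]]}}

```text
time: 14.68
tool_pos: [0.5548, 0.0101, 0.2725]
ee_rot: [3.14, 0.786, 1.704]
wrist_force: [0.2, -0.3, -1.6]
width: 0.0256
```

```bash
python3 st.py
```

```text
t 14.68 bar [-0.4  0.3  8.7] t,m 5.1 -38.1 Fcab [ 0.35  0.19 -1.58] Tcab [ 0.013  0.449 -0.033] rot [-0.0001  0.0006 -0.0011] w 0.0256 [ 0.11  0.19  1.61 -0.8   1.39  0.15]
```

>>> {"method": "move_arm", "body": {"increments": [[[0.2, 0, 0, 0, 0, 0, 0], [0.35, 0, 0, 0, 0, 0, 0], [0.5, 0, 0, 0, 0, 0, 0], [0.55, 0, 0, 0, 0, 0, 0], [0.55, 0, 0, 0, 0, 0, 0], [0.55, 0, 0, 0, 0, 0, 0]]]}}

```text
time: 15.18
tool_pos: [0.5549, 0.0102, 0.273]
ee_rot: [3.139, 0.786, 1.704]
wrist_force: [0.3, -0.0, -0.0]
width: 0.0511
```

```bash
python3 st.py; python3 chk.py e;python3 - <<'E'
from bench import robot
import cv2
im,d=robot.snapshot("wrist"); cv2.imwrite("pics/w7.png",im[:,:,::-1])
E
```

```text
t 15.18 bar [-0.5  0.5  9.1] t,m 5.4 -37.8 Fcab [ 0.04  0.3  -0.01] Tcab [-0.02   0.332  0.003] rot [ 0.0003  0.0006 -0.0014] w 0.0511 [ 0.11  0.19  1.61 -0.8   1.39  0.15]
15.1833 [ 0.10960657  0.19422455  1.60925348 -0.80309961  1.38825173  0.15023073] [3.13894015 0.78639937 1.70373157] F cab [ 0.04  0.3  -0.01] bar [-0.5  0.5  9.1] rot err [ 0.0003  0.0006 -0.0014]
```

View pics/c_e.png

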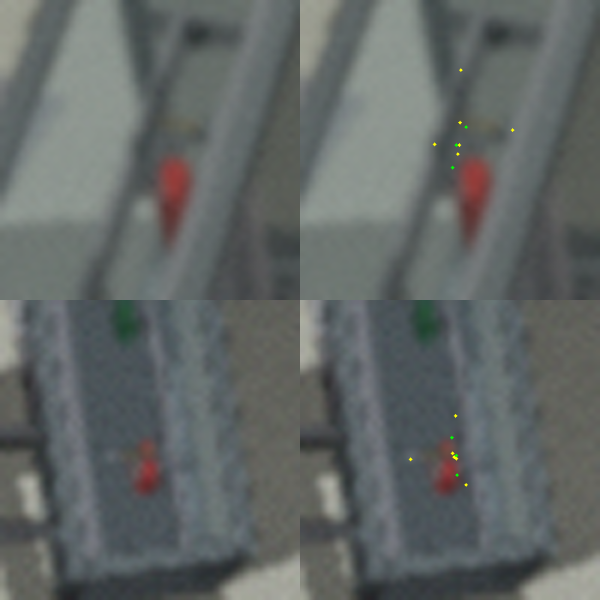

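View pics/w7.png

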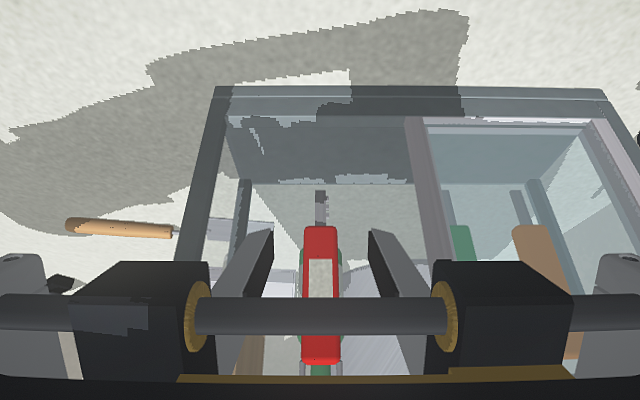

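>>> {"method": "move_arm", "body": {"increments": [[[0.55, 0, 0, -0.1, 0, 0, 0], [0.55, 0, 0, -0.3, 0, 0, 0], [0.55, 0, 0, -0.6, 0, 0, 0], [0.55, 0, 0, -0.9, 0, 0, 0]]]}}

```text
time: 15.67
tool_pos: [0.5458, 0.0739, 0.3369]
ee_rot: [3.141, 0.786, 1.704]
wrist_force: [-0.1, -0.2, 0.5]
width: 0.0519
```

>>> {"method": "move_arm", "body": {"increments": [[[0.55, -0.15, 0, -0.25, 0, 0, 0], [0.55, -0.3, 0, -0.5, 0, 0, 0], [0.55, -0.45, 0, -0.74, 0, 0, 0], [0.55, -0.45, 0, -0.74, 0, 0, 0], [0.55, -0.45, 0, -0.74, 0, 0, 0], [0.55, -0.45, 0, -0.74, 0, 0, 0], [0.55, -0.45, 0, -0.74, 0, 0, 0], [0.55, -0.45, 0, -0.74, 0, 0, 0]]]}}

```text
time: 16.33
tool_pos: [0.5432, 0.0934, 0.4185]
ee_rot: [-3.139, 0.786, 1.707]
wrist_force: [0.1, 0.4, -0.5]
width: 0.0516
```

```bash
python3 - <<'E'
from h import *
from bench import robot
import pickle
o=robot.get_obs();P=robot.camera_params("wrist"); im,d=robot.snapshot("wrist")
pickle.dump((P,im,d,o),open("pics/w8.pkl","wb"))
q=proj(P,[c2w(ROOT)])[0].astype(int); print(q,o["tool_pos"],o["wrist_force"])
x0,y0=max(q[0]-60,0),max(q[1]-70,0); z=im[y0:y0+110,x0:x0+120,::-1]
a=np.zeros((550,800,3),np.uint8); z=cv2.resize(z,None,fx=5,fy=5,interpolation=2)[:550,:800]; a[:z.shape[0],:z.shape[1]]=z
cv2.imwrite("pics/w8z.png",a); cv2.imwrite("pics/w8.png",im[:,:,::-1])
E
```

```text
[322 244] [0.54319553 0.0934495  0.41847325] [ 0.14744576  0.39026214 -0.4869258 ]
```

View pics/w8z.png

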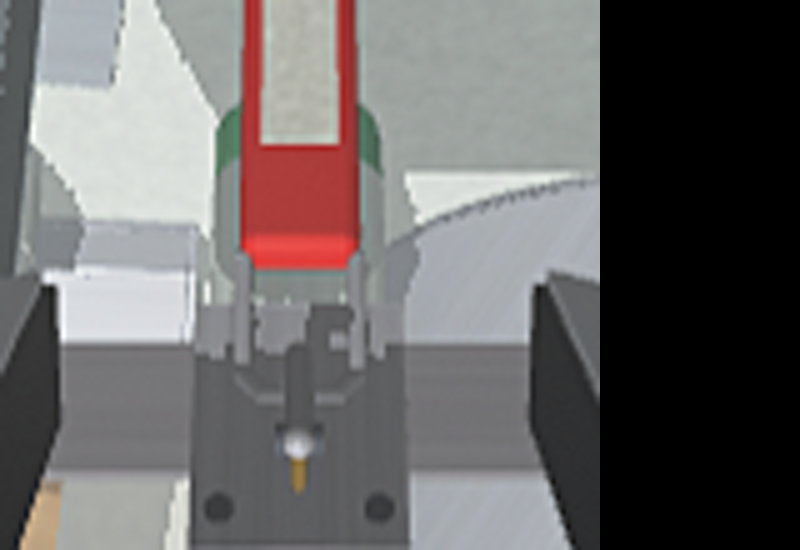

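View pics/w8.png

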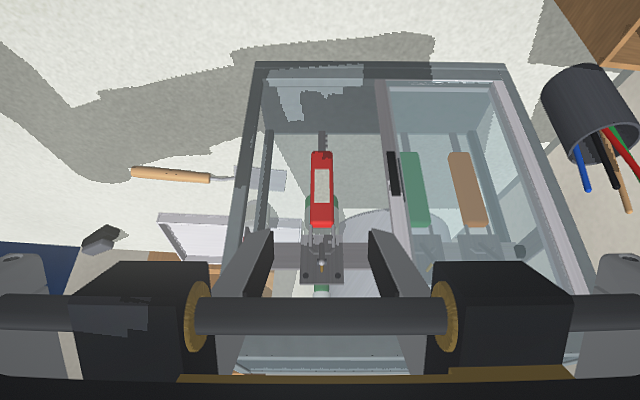

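>>> {"method": "move_arm", "body": {"increments": [[[0.55, 0, 0, -0.2, 0, 0, 0], [0.55, 0, 0, -0.4, 0, 0, 0], [0.55, 0, 0, -0.4, 0, 0, 0], [0.55, 0, 0, -0.4, 0, 0, 0], [0.55, 0, 0, -0.4, 0, 0, 0], [0.55, 0, 0, -0.4, 0, 0, 0], [0.55, 0, 0, -0.4, 0, 0, 0], [0.55, 0, 0, -0.4, 0, 0, 0]]]}}

```text
time: 17.05
tool_pos: [0.5395, 0.1212, 0.4479]
ee_rot: [3.141, 0.787, 1.705]
wrist_force: [-0.3, 0.6, -1.3]
width: 0.0517
```

>>> {"method": "move_arm", "body": {"increments": [[[0.55, 0, 0, 0, 0, 0, 0], [0.55, 0, 0, 0, 0, 0, 0], [0.55, 0, 0, 0, 0, 0, 0], [0.55, 0, 0, 0, 0, 0, 0], [0.55, 0, 0, 0, 0, 0, 0], [0.55, 0, 0, 0, 0, 0, 0], [0.55, 0, 0, 0, 0, 0, 0], [0.55, 0, 0, 0, 0, 0, 0]]]}}

```text
time: 17.72
tool_pos: [0.5394, 0.1217, 0.4487]
ee_rot: [3.139, 0.786, 1.704]
wrist_force: [0.0, 0.9, 0.1]
width: 0.0517
```

```bash
python3 - <<'E'
from h import *
from bench import robot
C=[]
for k in range(4):
    P=robot.camera_params("wrist"); im,d=robot.snapshot("wrist")
    h=cv2.cvtColor(im,cv2.COLOR_RGB2HSV); m=(((h[...,0]<8)|(h[...,0]>172))&(h[...,1]>130)); m[:,:290]=0; m[:,360:]=0; m[260:]=0
    c,_=cloud(P,d,m); print(w2c(np.median(c,0)).round(4), np.argwhere(m).mean(0).round(2))
s,_=robot.snapshot("top"); cv2.imwrite("pics/topf.png",s[:,:,::-1]); cv2.imwrite("pics/w9.png",im[:,:,::-1]); print(robot.get_obs()["time"])
E
```

```text
[-0.0007 -0.0712  0.158 ] [184.54 320.09]
[-0.0007 -0.0712  0.1582] [184.57 320.1 ]
[-0.0007 -0.0712  0.158 ] [184.61 320.11]
[-0.0007 -0.0712  0.1582] [184.63 320.13]
17.9667
```

View pics/topf.png

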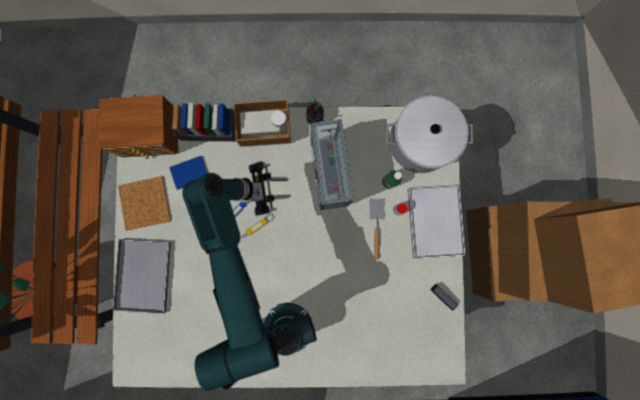

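View pics/w9.png

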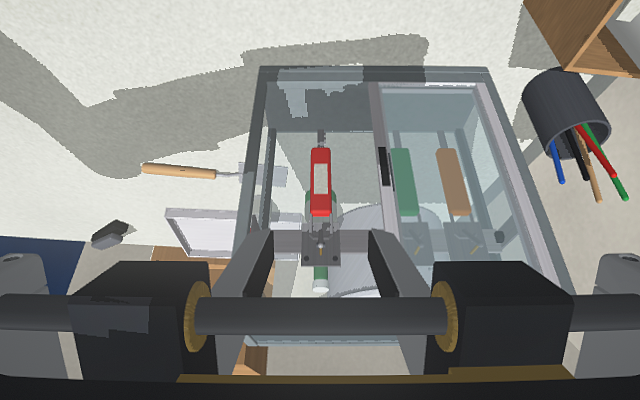

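The key hangs still (its position changed by no more than 0.2 mm over four pictures) and the gripper is clear of everything.

```bash
python3 -c "
from bench import robot
print(robot.close_job())"
```

```text
the job is handed in; nothing more can be done
None
```

The red key is hanging on the empty hook, held by the closed spring gate, and I handed the job in at about 18 s of the 64 s allowed.

- **Grip and reach:** I picked the key up by its fob and tilted it 45 degrees. I then reached through the open half of the cabinet and lowered the bail over the nose of the hook.
- **Finding the depth:** The wrist camera put the front of the plate at x = 8.4 mm in cabinet axes. The first touch, at about 2 N, agreed within 1 mm.
- **Passing the gate:** I slid the bail's bar down the plate. The upward force rose to about 3.5 N and then dropped away as the bar passed the gate. At every reading, the force on the hook stayed under 5 N, below its 8 N limit.
- **Release:** I lowered the bar almost to the corner of pin and plate, let go and backed out.

**Last checks:** The close-up after release shows the bar behind the pin and below the closed gate, with the key hanging upright. Four later pictures showed it at rest, moving 0.2 mm at most. The gripper was well in front of the opening with no contact force. Forces read while the gripper was at the opening matched the hook alone, so I saw no sign of touching the frame or doors. In the last overhead picture, the other things I could see had not moved; the arm hid the mug and part of the blue key.

**Disagreements:**
- The gate gave way about 3 mm lower than expected.
- The bar touched the plate about 2.5 mm deeper after the gate than before it. The key probably turned about 1 degree in the grip.
- The scene camera was off by about 1 to 1.5 pixels (2 to 4 mm) when I checked the held key, so I relied on touch instead.

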